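# Check a spare collar on the sizing cone

### The arm

A 6-joint arm with a two-finger parallel gripper is mounted at the origin on the work surface. World frame = base frame: x ahead of the robot, y to its left, z up, the work surface at z = 0. Lengths are in mm, angles in rad, forces in N, time in s.
With the tool pointing down it reaches from about 400 to 825 mm from the base axis. Payload 7 kg.
Tool frame: the origin (TCP) lies between the finger pads; the fingertips stand tips_ahead ahead of it and the grasp point (between the pads) is the TCP (tips_ahead is the distance from the TCP to the fingertips, in mm); z points along the fingers, y is the direction in which the jaws open and shut (so a half turn about z gives the same grasp; the last joint's range is limited). The gripper opens to 85 mm and grips with 20 to 120 N. Pads are 22 mm wide; open, the fingers measure 114 mm over their backs; the gripper's body (76 mm by 85 mm) begins 54 mm behind the grasp point. The pads swing forward as they close: fully open they stand 13 mm farther back than shut.
Start: joints at [-1.04, 0.359, 0.012, 0, -1.224, -0.288], TCP at [162.259, -655.185, 250.302] pointing down, gripper open.
Joint ranges: [-3.07, 3.07], [-1.43, 2.12], [-1.02, 1.25], [-3.03, 1.67], [-3.05, -0], [-3.03, 3.03]. Speed limits (rad/s): [2.39, 2.39, 3.01, 3.14, 3.14, 3.14].

### API

Orientations are given as a unit quaternion [w, x, y, z].
In Python, from workcell import get_obs, capture, camera_model, finish_job, tips_ahead gives the robot as it stands.
- The arm moves only by the shell command python3 -m creep 'ROWS' [OPENING] [FORCE]. ROWS is JSON, one flat list of numbers, 4 for each row, row after row: the shift along the world's x, y, z in m, then the turn about the world's z in rad. In form: [tx, ty, tz, turn, tx, ty, tz, turn, ...]. A call has 1 to 12 rows; each row is the pose to reach, as a shift and turn from the pose commanded when the call began; what a row does not reach only later rows make up. A row lasts 1/8 s, in which the tool goes at most 62.5 mm and 10.7 degrees, less where a joint would pass 70% of its speed; a pose out of reach is approached as far as the arm can. A call with a gripper value outside its range is refused whole. OPENING is the closure, from -1 (fully open) to 1 (shut), set as the call begins (- or left out, the last holds). The fingers move at their own pace and stop on an object; FORCE is the grip in N (left out, the last holds). Time passes only in rows, so rows that repeat a pose let the fingers close. It gives the time, the measured TCP pose, the force and the opening at its end, in the units of the state.
- get_obs(): the state, without advancing time (a new reading comes with each control period).
- capture(name): name is "scene" or "side" or "wrist"; returns the picture (384x512x3 uint8, red, green, blue); there is no depth.
- camera_model(name): a dict with "fx", "fy", "cx", "cy" (pixels), "pose" (4x4, takes a point from camera to world coordinates); the wrist camera has in their place "T_tool_cam" (4x4, takes a point from camera to tool coordinates, whose origin is the TCP and whose axes are the flange's). Camera axes: x right, y down, z forward; pixel columns grow to the right and rows downward; lengths in mm; the calibration is good to about 2 mm. A picture is of the moment at which its call begins: read the wrist's pose just before it. camera_model takes no time and is no camera call.
- finish_job(): hands the job in, once; it reports no verdict.
The state is a dict: "time": time; "joint_positions": joint angles; "dq": joint speeds; "effort": joint torques, N m; "tool_pos": TCP position; "eef_rot": TCP orientation; "force": force on the tool from outside, world axes, zero at the start; "moment": the same for the moment, N m; "finger_gap": finger opening in mm.
Only numpy, scipy, OpenCV 4.12 (cv2) and the standard library are available. Lean on these libraries where they do the work, as an engineer would, in place of code of your own. Each camera call takes 0.05 s, during which the arm holds its last target.

### The job

At this goods-in bench, check the steel collar that belongs on the middle, dark-banded step of the aluminium sizing cone: it is the middle-sized of the three collars. Slide it down over the cone, keeping hold of it until it stops on that step, then let go and leave it sitting there level. Leave the other two collars where they lie.

Things in the scene. Friction and masses are not known exactly. Their poses are not given: they have to be found in the camera images.
- marked_step (a point): Middle step of the fixed aluminium sizing cone. Point: on its vertical axis, at the step's flat ledge (44 mm across, dark band just below), 52 mm above the bench; z up. Above the ledge: 34 mm across for 14 mm, tapering to 26 mm, a small ledge 22 mm up, then a nose 18 mm across tapering to an 8 mm tip 45 mm up. Below, it widens to 60 mm, on a foot 92 mm across. A 38 mm bore stops on this ledge.
- collar_m_mid (a point): A plain steel collar (ring) lying flat on the bench: 55 mm outside diameter, 38 mm bore, 24 mm tall, about 0.23 kg. The point is its centre, on the ring's axis half-way up (12 mm above its underside); z is the ring's axis.
- collar_s_mid (a point): A smaller plain steel collar lying flat on the bench: 38 mm outside diameter, 22 mm bore, 24 mm tall; too narrow for the middle step. The point is its centre, half-way up; z is its axis.
- collar_l_mid (a point): A larger plain steel collar lying flat on the bench: 70 mm outside diameter, 54 mm bore, 24 mm tall; it would drop past the middle step. The point is its centre, half-way up; z is its axis.
Mind the look-alikes: they are no part of the job. Leave any brown, green or purple look-alike of the part that bears collar_m_mid alone.

How it is judged (in metres and radians):
On the way:
1. the middle-sized collar, still held in the fingers, has been slid down the cone to within 12 mm of the marked step (horizontal distance between collar_m_mid and marked_step below 0.008 m and z of collar_m_mid in the frame of marked_step between 0.005 and 0.024 m and contact force between the fingers and collar_m above 0.5 N), for 0.1 s.
At the end, for the whole second after the job is handed in: The middle-sized collar is round the cone and at rest on the marked middle step: its centre within 5 mm of the cone's axis and 12 mm (give or take 4 mm) above the ledge, level within 10 degrees; the other two collars are within 30 mm of where they lay at the start (horizontal distance between collar_m_mid and marked_step below 0.005 m and z of collar_m_mid in the frame of marked_step between 0.008 and 0.016 m and angle between the z axis of collar_m_mid and the z axis of marked_step, either way round below 0.17 rad and linear speed of collar_m below 0.02 m/s and distance of each of collar_s_mid, collar_l_mid from where it was at the start of the episode below 0.03 m); the robot touches nothing.
It fails at once if the small or the large collar is moved more than 30 mm (distance of any of collar_s_mid, collar_l_mid from where it was at the start of the episode above 0.03 m).
It also fails if it takes over 37 s, if anything falls off the work surface, if the arm or the gripper's body presses on something with over 40 N, if the wrist force passes 120 N, or if a joint passes its speed limit or range.

## Working session

There is one attempt and no reset: what is moved stays moved. The work goes in short steps, Python scripts to look and compute and a shell command to move; the robot and the scene stay as the last step left them, time stands still between calls to the robot, and variables do not carry over. Pictures are saved under pics/ and viewed, and the job is handed in when it is done.

```bash
mkdir -p pics; ls; python3 - <<'E'
from workcell import *
import cv2,json
print(get_obs()); print(tips_ahead() if callable(tips_ahead) else tips_ahead)
for n in("scene","side","wrist"):
    cv2.imwrite(f"pics/{n}0.png",capture(n)[:,:,::-1]); print(n,camera_model(n))
E
```

```text
pics
{'time': 0.0, 'joint_positions': array([-1.03992340e+00,  3.59379667e-01,  1.10760246e-02, -3.63718204e-04,
       -1.22412103e+00, -2.88110176e-01]), 'dq': array([-0.00059311, -0.00042066, -0.00061666, -0.00062361,  0.0015411 ,
       -0.00228659]), 'effort': array([-3.55855685e-03, -5.83319128e+01,  2.93416250e+01,  6.93704322e+00,
       -6.06780683e-03,  5.61255916e-06]), 'tool_pos': array([ 162.13863469, -654.77089768,  249.3733622 ]), 'eef_rot': array([-1.67305160e-04, -1.21022017e-01,  9.92649475e-01,  8.14939492e-04]), 'force': array([-0.30903117, -0.39301462,  0.21567879]), 'moment': array([ 0.00408526, -0.00455106,  0.05663058]), 'finger_gap': 85.68911652324529}
19.0
scene {'fx': 443.6054747637444, 'fy': 443.6054747637444, 'cx': 255.6533173068809, 'cy': 187.22736354057488, 'pose': array([[ 2.89893985e-01,  8.22959843e-01, -4.88567882e-01,
         9.02178910e+02],
       [ 9.56970369e-01, -2.56190305e-01,  1.36287347e-01,
        -1.48007704e+02],
       [-1.30073415e-02, -5.07053868e-01, -8.61816213e-01,
         7.96641796e+02],
       [ 0.00000000e+00,  0.00000000e+
[... 270 characters left out ...]
,  7.76295837e-01, -6.26646779e-01,
         4.44869241e+02],
       [-9.29953134e-03, -6.28586680e-01, -7.77683936e-01,
         6.98055249e+02],
       [ 0.00000000e+00,  0.00000000e+00,  0.00000000e+00,
         1.00000000e+00]])}
wrist {'fx': 290.17851243810253, 'fy': 290.17851243810253, 'cx': 254.20040355137232, 'cy': 190.11064665441032, 'T_tool_cam': array([[-6.43257903e-04, -9.55284032e-01, -2.95689032e-01,
         7.55794942e+01],
       [ 9.99999790e-01, -5.89829418e-04, -2.69888748e-04,
        -5.45594048e-01],
       [ 8.34143222e-05, -2.95689143e-01,  9.55284211e-01,
        -1.23029155e+02],
       [ 0.00000000e+00,  0.00000000e+00,  0.00000000e+00,
         1.00000000e+00]])}
```

View pics/scene0.png

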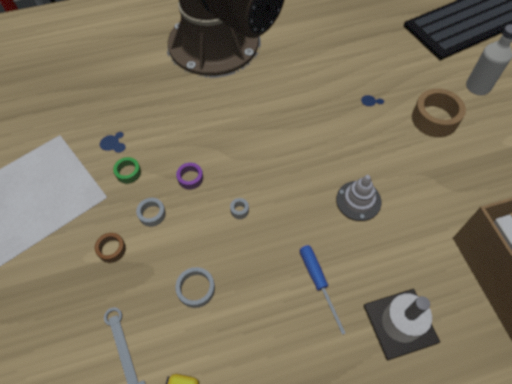

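View pics/side0.png

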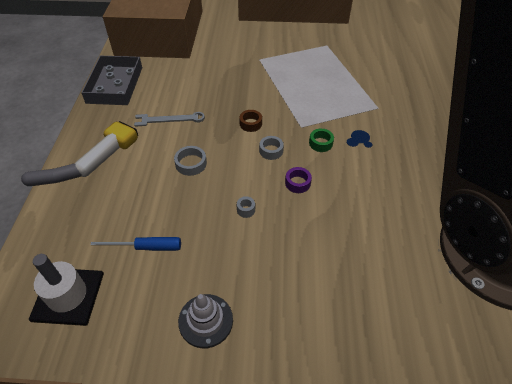

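View pics/wrist0.png

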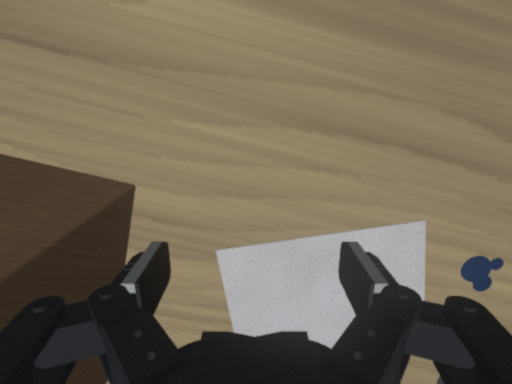

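Scene view: the middle collar is at about (151,211), the small one at (239,207), the large one at (195,287) and the cone at (360,197). In the side view the middle collar is at (271,147) and the cone at (205,318). I'll enlarge these areas.

```bash
python3 - <<'E'
import cv2,numpy as np
s=cv2.imread("pics/scene0.png");d=cv2.imread("pics/side0.png")
def c(im,x,y,w=50,h=50,k=8): return cv2.resize(im[y:y+h,x:x+w],None,fx=k,fy=k,interpolation=cv2.INTER_CUBIC)
cv2.imwrite("pics/a.png",np.hstack([c(s,126,186),c(d,246,122)]))
cv2.imwrite("pics/b.png",np.hstack([c(s,325,165,65,65,6),c(d,172,285,65,65,6)]))
E
```

```text
(no output)
```

View pics/a.png

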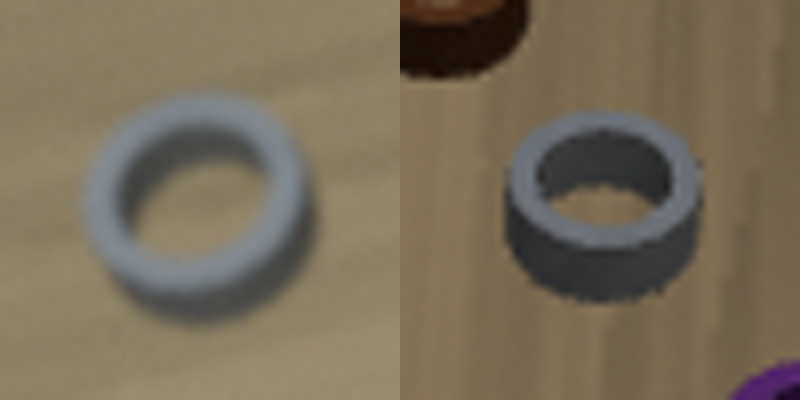

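View pics/b.png

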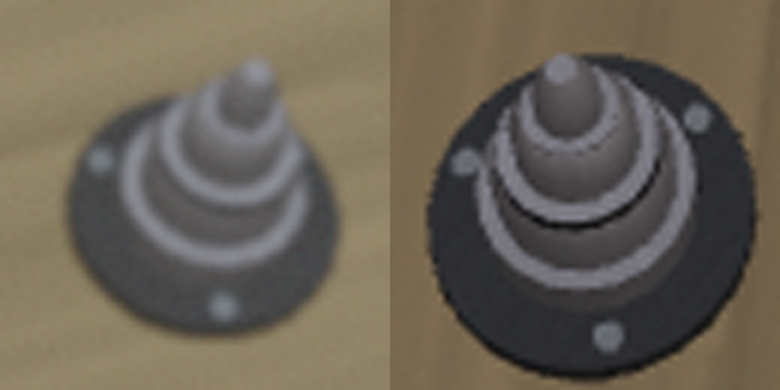

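```bash
cat > h.py <<'E'
import numpy as np, cv2
from workcell import *
def ray(n,u,v,z,P=None):
    m=camera_model(n)
    if P is None: P=m["pose"]
    d=P[:3,:3]@[(u-m['cx'])/m['fx'],(v-m['cy'])/m['fy'],1]; o=P[:3,3]
    return (o+d*(z-o[2])/d[2])[:2]
def proj(n,p,P=None):
    m=camera_model(n)
    if P is None: P=m["pose"]
    q=P[:3,:3].T@(np.asarray(p,float)-P[:3,3]); return q[0]/q[2]*m['fx']+m['cx'],q[1]/q[2]*m['fy']+m['cy']
def wpose(o):
    from scipy.spatial.transform import Rotation as R
    T=np.eye(4); T[:3,:3]=R.from_quat(o['eef_rot'],scalar_first=True).as_matrix(); T[:3,3]=o['tool_pos']
    return T@camera_model('wrist')['T_tool_cam']
E
python3 - <<'E'
from h import *
for l,z,a,b in(("collar",24,(149.8,209.4),(271,143.9)),("tip",97,(367.3,176.2),(200.2,296)),("foot",6,(358.3,200.5),(205.2,320.5)),
 ("small",24,(238.5,206),(246,203)),("large",24,(195,286),(190.5,158)),("purple",24,(190,174),(298,177)),("brown",24,(110,246),(251,118)),("green",24,(127,168),(321,138))):
    print(l,ray("scene",*a,z).round(1),ray("side",*b,z).round(1))
print(wpose(get_obs()).round(2))
E
```

```text
collar [ 450.7 -239.7] [ 448.2 -237.7]
tip [544.3 166.7] [542.8 168.4]
foot [545.6 166.5] [543.3 169.9]
small [495.2 -70.6] [491.8 -68.4]
large [ 628.2 -189. ] [ 621.5 -183.9]
purple [ 393.6 -145.9] [ 388.3 -143.3]
brown [ 505.5 -325. ] [ 498.6 -321.4]
green [ 340.  -268.3] [ 336.1 -263.2]
[[-2.4000e-01  9.3000e-01  2.9000e-01  8.8990e+01]
 [ 9.7000e-01  2.3000e-01  7.0000e-02 -6.7373e+02]
 [ 0.0000e+00  3.0000e-01 -9.6000e-01  3.7263e+02]
 [ 0.0000e+00  0.0000e+00  0.0000e+00  1.0000e+00]]
```

The two views agree to within about 3 mm: the collar is near (449.5, -238.5) and the cone near (544, 168). I'll move above the collar with the jaws partly closed and check with the wrist camera.

```bash
python3 -m creep '[0.035,0.05,0,0, 0.07,0.1,0,0, 0.105,0.15,0,0, 0.14,0.2,0,0, 0.175,0.25,0,0, 0.21,0.3,0,0, 0.245,0.35,0,0, 0.27,0.39,0,0, 0.287,0.416,-0.03,0, 0.287,0.416,-0.07,0, 0.287,0.416,-0.1,0, 0.287,0.416,-0.1,0]' -0.5 40
python3 -m creep '[0,0,0,0,0,0,0,0,0,0,0,0]'
python3 - <<'E'
from h import *
o=get_obs(); P=wpose(o); im=capture("wrist"); print(o['time'],o['tool_pos'],o['eef_rot'],o['finger_gap'],tips_ahead)
np.save("P1.npy",P); cv2.imwrite("pics/w1.png",cv2.resize(im,None,fx=1.5,fy=1.5,interpolation=cv2.INTER_CUBIC)[:,:,::-1]);cv2.imwrite("pics/w1raw.png",im[:,:,::-1])
print(proj("wrist",[449.5,-238.7,24],P), proj("wrist",[*o['tool_pos'][:2],24],P))
E
```

```text
time: 1.65
tool_pos: [447.7, -238.8, 148.4]
eef_rot: [-0.002, -0.121, 0.993, 0.001]
force: [0.7, -0.4, 0.5]
finger_gap: 64.1
time: 2.02
tool_pos: [449.7, -239.4, 151.4]
eef_rot: [0.001, -0.121, 0.993, -0.0]
force: [0.5, 0.1, 1.4]
finger_gap: 64.0
2.025 [ 449.74939651 -239.37206094  151.35804741] [ 9.37456515e-04 -1.21014329e-01  9.92650286e-01 -2.52682377e-04] 63.97130634763001 19.0
(np.float64(255.7756049234389), np.float64(187.74441154520397)) (np.float64(254.9850138323575), np.float64(187.83036356733993))
```

View pics/w1.png

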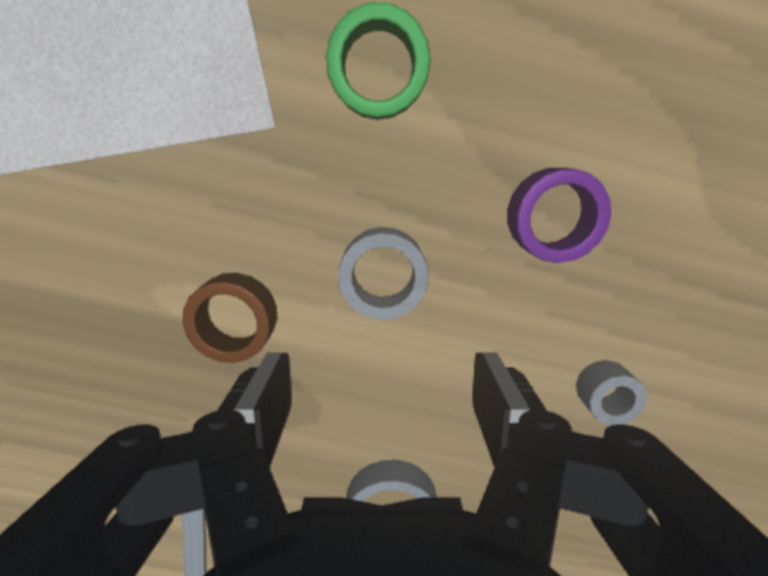

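```bash
python3 - <<'E'
from h import *
P=np.load("P1.npy")
im=cv2.imread("pics/w1raw.png")
c=im[145:225,215:297]; cv2.imwrite("pics/c1.png",cv2.resize(c,None,fx=7,fy=7,interpolation=cv2.INTER_CUBIC))
print(ray("wrist",255.7,184.3,24,P))
E
```

```text
[ 446.38135555 -239.54500372]
```

View pics/c1.png

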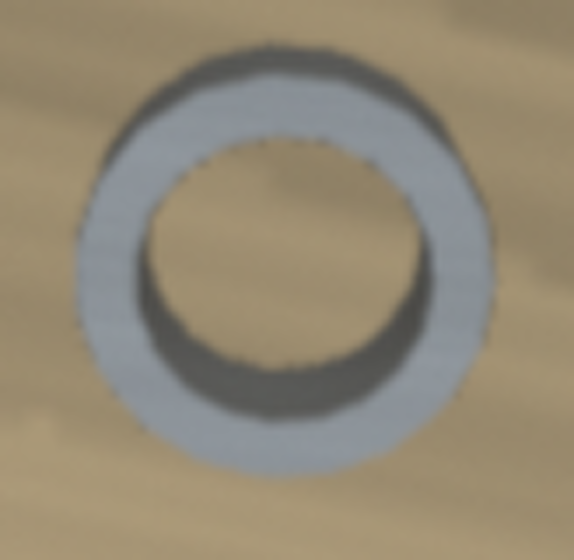

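The wrist view puts the collar at about (446, -239.5), against x = 450.7 and 448.2 from the fixed cameras. I'll use x = 447.5. The tips are about 13 mm ahead at this gap, so I'll descend to TCP z = 18 and grip.

```bash
python3 -m creep '[-0.002,0,-0.03,0, -0.002,0,-0.06,0, -0.002,0,-0.09,0, -0.002,0,-0.115,0, -0.002,0,-0.126,0, -0.002,0,-0.131,0, -0.002,0,-0.131,0, -0.002,0,-0.131,0]' -0.6 40
python3 -m creep '[0,0,0,0,0,0,0,0,0,0,0,0,0,0,0,0,0,0,0,0]' 1 50
```

```text
time: 3.08
tool_pos: [447.8, -239.3, 20.1]
eef_rot: [0.001, -0.121, 0.993, -0.0]
force: [-0.0, -0.4, -0.5]
finger_gap: 68.2
time: 3.7
tool_pos: [447.8, -239.2, 20.6]
eef_rot: [0.001, -0.121, 0.993, -0.0]
force: [-3.2, 2.3, 9.9]
finger_gap: 53.7
```

```bash
python3 -m creep '[0,0,0.02,0, 0,0,0.05,0, 0,0,0.09,0, 0,0,0.13,0, 0,0,0.13,0, 0,0,0.13,0, 0,0,0.13,0]'
python3 - <<'E'
from h import *
o=get_obs(); P=wpose(o); im=capture("wrist"); print(o['time'],o['tool_pos'],o['finger_gap'],o['force'])
np.save("P2.npy",P); cv2.imwrite("pics/w2.png",cv2.resize(im,None,fx=1.5,fy=1.5,interpolation=cv2.INTER_CUBIC)[:,:,::-1]);cv2.imwrite("pics/w2raw.png",im[:,:,::-1])
E
```

```text
time: 4.58
tool_pos: [446.3, -239.0, 148.1]
eef_rot: [-0.001, -0.121, 0.993, 0.0]
force: [0.0, 0.6, -1.9]
finger_gap: 53.3
4.575 [ 446.34003845 -238.97127623  148.08353658] 53.32685624988224 [ 0.0384637   0.59758915 -1.87445059]
```

View pics/w2.png

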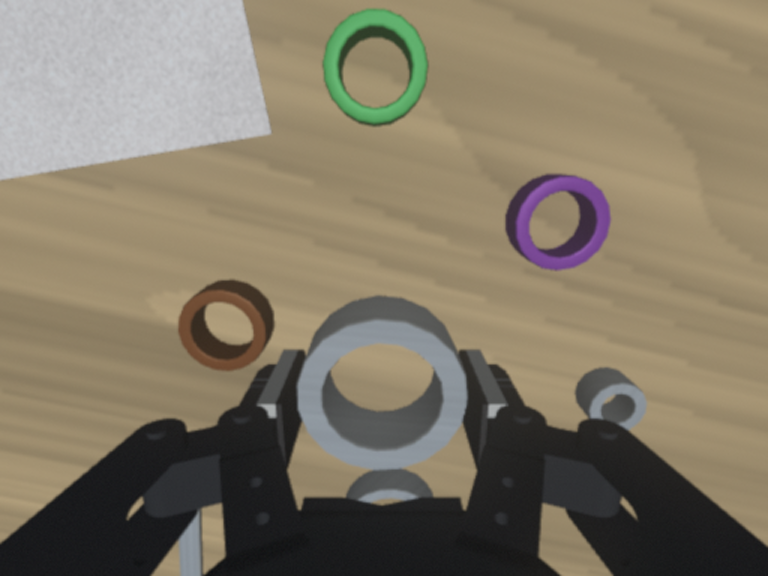

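Collar held: its top outer ellipse spans x 298–467 and y 320–468 in the enlarged picture. I'll fit its pose in the tool frame.

```bash
python3 - <<'E'
from h import *
from scipy.optimize import least_squares
T=camera_model('wrist')['T_tool_cam']
im=cv2.imread("pics/w2raw.png")
cv2.imwrite("pics/c2.png",cv2.resize(im[190:320,190:322],None,fx=5,fy=5,interpolation=cv2.INTER_CUBIC))
th=np.linspace(0,2*np.pi,200)
def ext(x,y,z,t,r):
    # tilt t about tool y
    pts=np.c_[x+r*np.cos(th)*np.cos(t),y+r*np.sin(th),z+r*np.cos(th)*np.sin(t)]
    uv=np.array([proj('wrist',p,T) for p in pts]); return np.r_[uv.min(0),uv.max(0)][[0,2,1,3]]
ob=np.r_[298,467,320,468]/1.5-.17
f=lambda q:ext(*q,27.5)-ob
s=least_squares(f,[0,0,-4,0]);print(s.x,s.fun, ext(*s.x,19)*1.5)
E
```

```text
Traceback (most recent call last):
  File "h.py", line 9, in proj
    m=camera_model(n)
ValueError: time passes only in moves, steps and waits
```

View pics/c2.png

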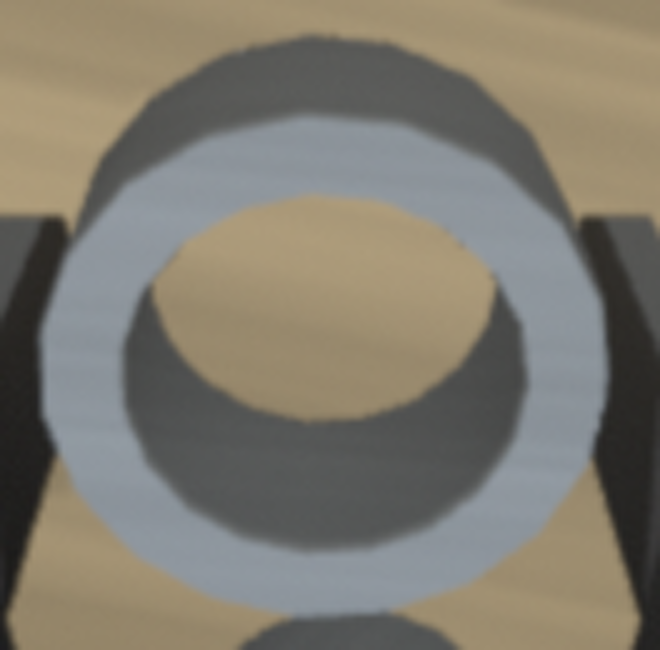

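```bash
cat > cm.py <<'E'
from workcell import camera_model
import functools, h
c=functools.lru_cache(camera_model); h.camera_model=c
E
python3 - <<'E'
import cm
from h import *
from scipy.optimize import least_squares
T=cm.c('wrist')['T_tool_cam']
th=np.linspace(0,2*np.pi,200)
def ext(x,y,z,t,r):
    p=np.array([x+r*np.cos(th)*np.cos(t),y+r*np.sin(th),z+r*np.cos(th)*np.sin(t)])
    m=cm.c('wrist');q=T[:3,:3].T@(p-T[:3,3:]);uv=np.c_[q[0]/q[2]*m['fx']+m['cx'],q[1]/q[2]*m['fy']+m['cy']]
    return np.r_[uv.min(0),uv.max(0)][[0,2,1,3]]
ob=190+np.r_[41,608,113,614]/5-.4
oi=190+np.r_[122,527,195,549]/5-.4
f=lambda q:np.r_[ext(*q,27.5)-ob,ext(*q,19)-oi]
s=least_squares(f,[0,0,-4,0]);print(s.x,s.fun)
E
```

```text
[-0.1580822  -0.46097841 -0.54035896  0.00103582] [-0.63855443  0.63981362 -0.31499521  0.47733417  0.92260702 -0.92386653
  0.4922504  -0.65480672]
```

```bash
python3 -m creep '[0.006,0.025,0.01,0, 0.017,0.07,0.01,0, 0.029,0.12,0.01,0, 0.041,0.17,0.01,0, 0.053,0.22,0.01,0, 0.065,0.27,0.01,0, 0.076,0.32,0.01,0, 0.085,0.36,0.01,0, 0.092,0.39,0.01,0, 0.097,0.407,0.01,0, 0.097,0.407,0.01,0, 0.097,0.407,0.01,0]'
python3 -m creep '[0,0,0,0,0,0,0,0,0,0,0,0,0,0,0,0]'
python3 - <<'E'
import cm
from h import *
o=get_obs(); P=wpose(o); im=capture("wrist"); print(o['time'],o['tool_pos'],o['finger_gap'],o['force'])
np.save("P3.npy",P); cv2.imwrite("pics/w3.png",cv2.resize(im[170:340,166:346],None,fx=4,fy=4)[:590,:,::-1])
s=capture("scene");d=capture("side")
cv2.imwrite("pics/s3.png",np.hstack([cv2.resize(q[:,:,::-1],None,fx=5,fy=5,interpolation=cv2.INTER_CUBIC) for q in (s[130:240,310:390],d[240:350,165:245])]))
E
```

```text
time: 6.12
tool_pos: [543.8, 167.0, 158.8]
eef_rot: [-0.001, -0.121, 0.993, -0.0]
force: [0.9, 0.1, -2.6]
finger_gap: 53.5
time: 6.62
tool_pos: [544.3, 167.7, 159.4]
eef_rot: [0.0, -0.121, 0.993, 0.0]
force: [-0.1, 0.8, -1.9]
finger_gap: 53.3
6.625 [544.26615079 167.67322773 159.39320896] 53.32344743274206 [-0.11253484  0.80128709 -1.86491691]
```

View pics/w3.png

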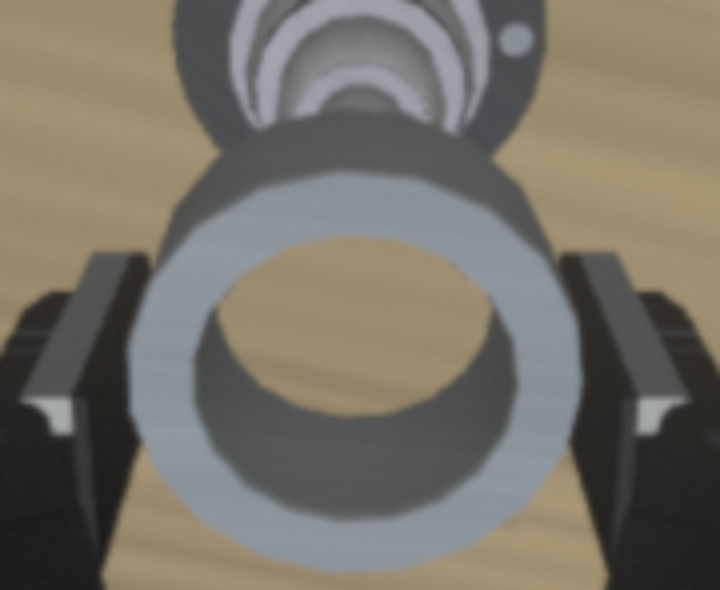

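View pics/s3.png

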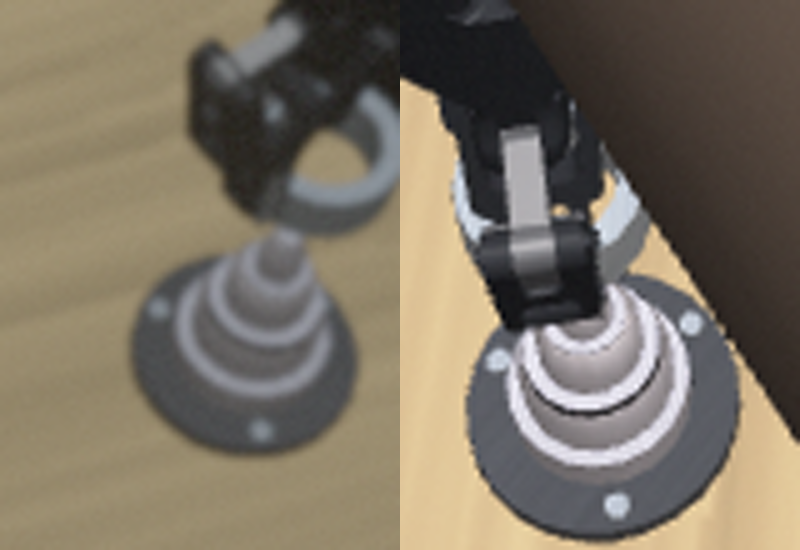

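The middle of the cone shows about 1 px right of the collar's middle. The picture crop cuts off the cone's top, so I'll take the full wrist view to fix the other direction.

```bash
python3 - <<'E'
import cm
from h import *
o=get_obs(); P=wpose(o); im=capture("wrist"); print(o['tool_pos'])
np.save("P4.npy",P); cv2.imwrite("pics/w4raw.png",im[:,:,::-1]); cv2.imwrite("pics/w4.png",cv2.resize(im[110:215,195:315],None,fx=5.5,fy=5.5,interpolation=cv2.INTER_CUBIC)[:,:,::-1])
m=cm.c('wrist')
th=np.linspace(0,2*np.pi,400)
for n,r,z in(("foot0",46,0),("foot6",46,6),("mid",22,52),("m34",17,52),("top",13,74),("nose",9,74)):
    p=np.array([544+r*np.cos(th),168+r*np.sin(th),0*th+z]);q=P[:3,:3].T@(p-P[:3,3:]);u=q[0]/q[2]*m['fx']+m['cx'];v=q[1]/q[2]*m['fy']+m['cy']
    print(n,((np.r_[u.min(),u.max()]-195+.5)*5.5).round(),((np.r_[v.min(),v.max()]-110+.5)*5.5).round())
E
```

```text
[544.25526588 167.79576394 159.32602712]
foot0 [ 81. 585.] [126. 613.]
foot6 [ 76. 590.] [129. 626.]
mid [189. 479.] [327. 603.]
m34 [222. 446.] [360. 573.]
top [241. 428.] [429. 605.]
nose [270. 400.] [457. 579.]
```

View pics/w4.png

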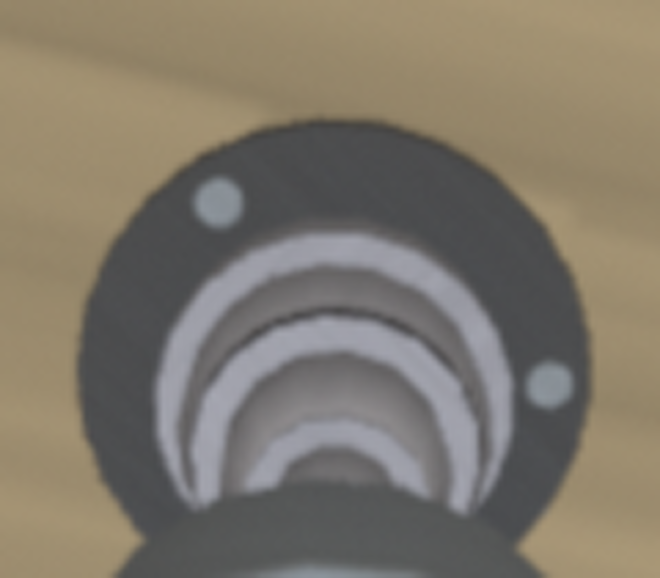

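The cone sits about 2 px higher in the picture than predicted, so relative to the held collar I need roughly (-1.8, +0.4) mm. I'll apply that and go down to the nose, then check again there.

```bash
python3 -m creep '[-0.0018,0.0005,0,0, -0.0018,0.0005,-0.01,0, -0.0018,0.0005,-0.025,0, -0.0018,0.0005,-0.04,0, -0.0018,0.0005,-0.05,0, -0.0018,0.0005,-0.057,0, -0.0018,0.0005,-0.057,0, -0.0018,0.0005,-0.057,0, -0.0018,0.0005,-0.057,0]'
python3 - <<'E'
import cm
from h import *
o=get_obs(); P=wpose(o); im=capture("wrist"); print(o['time'],o['tool_pos'],o['finger_gap'],o['force'])
np.save("P5.npy",P); cv2.imwrite("pics/w5.png",cv2.resize(im[170:315,180:330],None,fx=4,fy=4,interpolation=cv2.INTER_CUBIC)[:,:,::-1])
s=capture("scene")
cv2.imwrite("pics/s5.png",cv2.resize(s[130:240,310:420,::-1],None,fx=5,fy=5,interpolation=cv2.INTER_CUBIC))
m=cm.c('wrist');th=np.linspace(0,2*np.pi,400)
for n,x,y,r,z in(("nose",542.5,167.8,9,74),("tip",542.5,167.8,4,97),("bore top",*o['tool_pos'][:2]+[.26,-.41],19,o['tool_pos'][2]+2.5),("bore bot",*o['tool_pos'][:2]+[.26,-.41],19,o['tool_pos'][2]-21)):
    p=np.array([x+r*np.cos(th),y+r*np.sin(th),0*th+z]);q=P[:3,:3].T@(p-P[:3,3:]);u=q[0]/q[2]*m['fx']+m['cx'];v=q[1]/q[2]*m['fy']+m['cy']
    print(n,((np.r_[u.min(),u.max()]-180+.5)*4).round(),((np.r_[v.min(),v.max()]-170+.5)*4).round())
E
```

```text
time: 7.95
tool_pos: [542.8, 168.5, 102.8]
eef_rot: [0.0, -0.121, 0.993, 0.0]
force: [-0.1, -0.5, -2.3]
finger_gap: 53.5
7.95 [542.75247752 168.49444415 102.83520658] 53.54044234147821 [-0.05207831 -0.50402651 -2.26499045]
nose [236. 361.] [211. 325.]
tip [267. 331.] [323. 380.]
bore top [140. 460.] [246. 527.]
bore bot [162. 438.] [170. 418.]
```

View pics/w5.png

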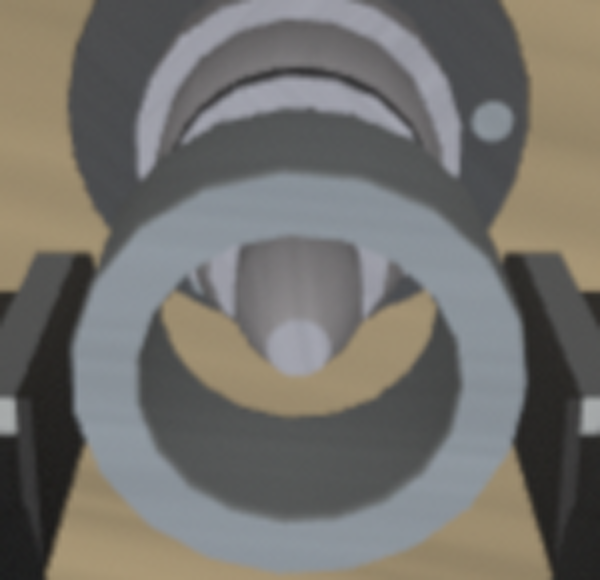

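View pics/s5.png

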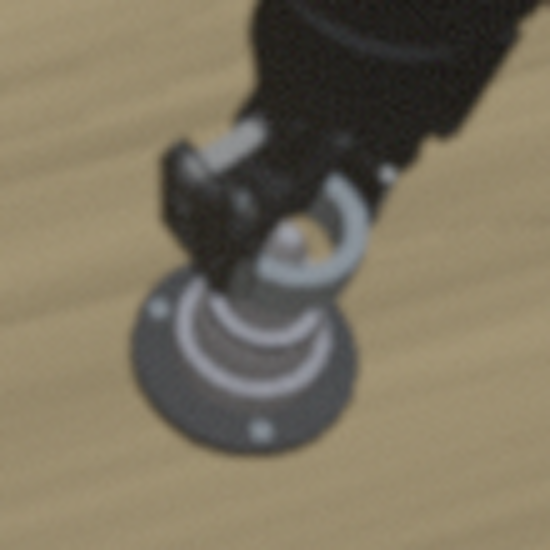

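In the wrist view the tip is at crop (299,347) and the bore is centred at u≈299 with matching v shifts, so they are aligned to about 0.5 mm. I'll shift x by -0.4 mm and slide down, watching the force.

```bash
python3 -m creep '[-0.0004,-0.0002,-0.004,0, -0.0004,-0.0002,-0.008,0, -0.0004,-0.0002,-0.012,0, -0.0004,-0.0002,-0.016,0, -0.0004,-0.0002,-0.018,0, -0.0004,-0.0002,-0.018,0, -0.0004,-0.0002,-0.018,0]'
python3 - <<'E'
import cm
from h import *
o=get_obs(); P=wpose(o); im=capture("wrist"); print(o['time'],o['tool_pos'],o['finger_gap'],o['force'],o['moment'])
cv2.imwrite("pics/w6.png",cv2.resize(im[170:315,180:330],None,fx=4,fy=4,interpolation=cv2.INTER_CUBIC)[:,:,::-1])
E
```

```text
time: 8.93
tool_pos: [542.2, 168.2, 84.4]
eef_rot: [0.0, -0.121, 0.993, 0.0]
force: [0.7, -0.4, -1.9]
finger_gap: 54.0
8.925 [542.17166321 168.17957089  84.42718632] 53.95956508606974 [ 0.68584671 -0.35407235 -1.91650649] [ 0.02873408  0.04415162 -0.03440844]
```

View pics/w6.png

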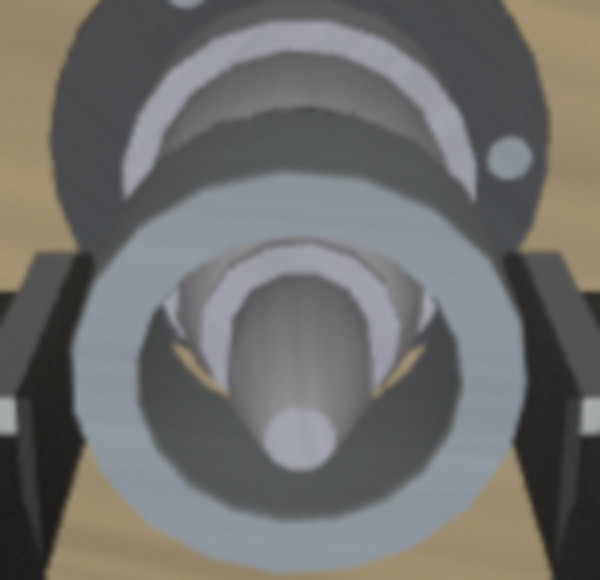

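There's no contact force with the underside at about z = 64, and the view is symmetric about u≈300. I'll continue to the ledge in small steps.

```bash
python3 -m creep '[0,0,-0.002,0, 0,0,-0.004,0, 0,0,-0.006,0, 0,0,-0.008,0, 0,0,-0.0095,0, 0,0,-0.0105,0, 0,0,-0.0105,0, 0,0,-0.0105,0]'
python3 - <<'E'
from h import *
o=get_obs(); print(o['time'],o['tool_pos'],o['finger_gap'],o['force'],o['moment'])
E
```

```text
time: 9.98
tool_pos: [542.1, 168.1, 73.8]
eef_rot: [0.0, -0.121, 0.993, 0.0]
force: [0.9, -0.6, -2.7]
finger_gap: 53.5
9.975 [542.07844119 168.14572867  73.84387912] 53.53272589676446 [ 0.93978348 -0.6080786  -2.71727433] [-0.00206876 -0.01445274  0.02623979]
```

```bash
python3 -m creep '[0,0,-0.0005,0, 0,0,-0.001,0, 0,0,-0.0015,0, 0,0,-0.0015,0, 0,0,-0.0015,0]'
python3 -m creep '[0,0,-0.0005,0, 0,0,-0.001,0, 0,0,-0.001,0,0,0,-0.001,0]'
python3 - <<'E'
import cm
from h import *
o=get_obs(); im=capture("wrist"); print(o['time'],o['tool_pos'],o['finger_gap'],o['force'],o['moment'])
cv2.imwrite("pics/w7.png",cv2.resize(im[170:315,180:330],None,fx=4,fy=4,interpolation=cv2.INTER_CUBIC)[:,:,::-1])
E
```

```text
time: 10.6
tool_pos: [542.1, 168.1, 72.6]
eef_rot: [0.0, -0.121, 0.993, 0.0]
force: [-3.0, -0.4, 4.8]
finger_gap: 53.8
time: 11.1
tool_pos: [542.1, 168.1, 72.6]
eef_rot: [0.0, -0.121, 0.993, 0.0]
force: [-6.4, -0.4, 13.6]
finger_gap: 53.1
11.1 [542.11322208 168.11757447  72.57290432] 53.05585671304502 [-6.43487613 -0.3991271  13.57529998] [-0.29119692  2.37198796 -0.05317207]
```

View pics/w7.png

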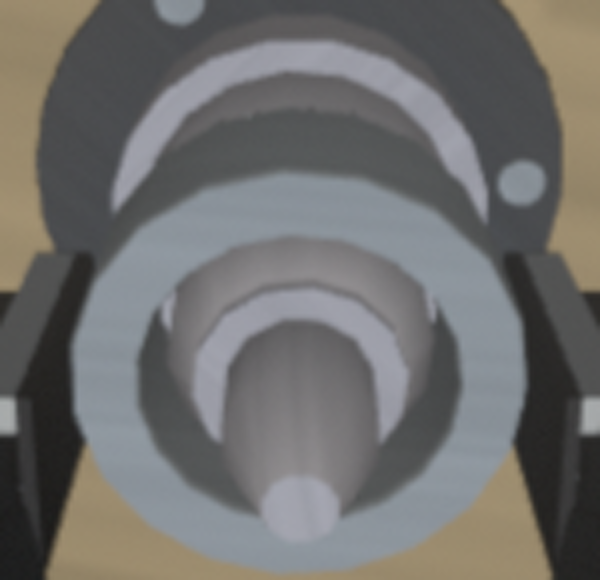

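It's seated: z stopped at 72.6, as predicted, with about +14 N upward. I'll relieve the load, release slowly and rise straight up.

```bash
python3 -m creep '[0,0,0.0008,0, 0,0,0.0008,0, 0,0,0.0008,0]'
python3 -m creep '[0,0,0,0,0,0,0,0,0,0,0,0,0,0,0,0,0,0,0,0,0,0,0,0]' -0.7
python3 - <<'E'
import cm
from h import *
o=get_obs(); im=capture("wrist"); print(o['time'],o['tool_pos'],o['finger_gap'],o['force'],o['moment'])
cv2.imwrite("pics/w8.png",cv2.resize(im,None,fx=1.5,fy=1.5,interpolation=cv2.INTER_CUBIC)[:,:,::-1])
E
```

```text
time: 11.52
tool_pos: [542.1, 168.1, 72.6]
eef_rot: [0.0, -0.121, 0.993, 0.0]
force: [-3.9, -0.1, 7.9]
finger_gap: 53.8
time: 12.28
tool_pos: [542.1, 168.1, 72.1]
eef_rot: [-0.0, -0.121, 0.993, 0.0]
force: [-0.1, 0.2, -0.1]
finger_gap: 72.7
12.275 [542.0631859  168.12917586  72.08953713] 72.6561552314117 [-0.144162    0.22137341 -0.13856884] [ 0.00629711 -0.00777878  0.03010729]
```

View pics/w8.png

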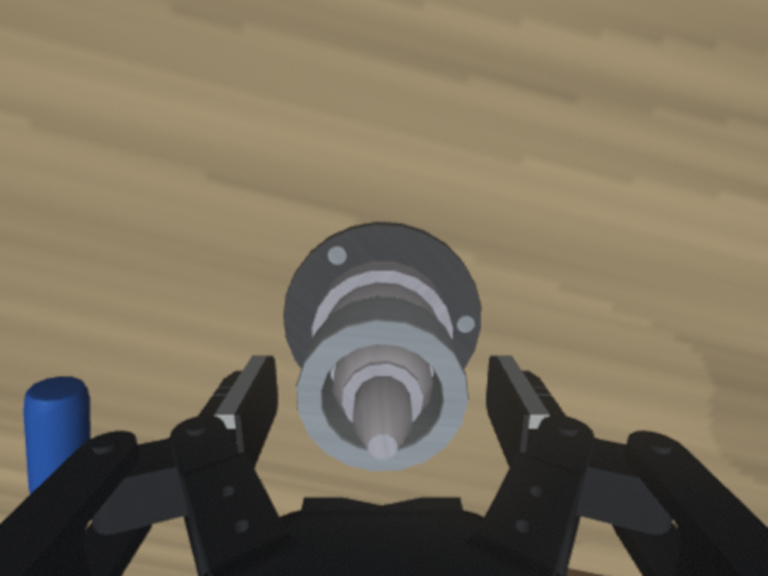

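The fingers are clear on both sides (pads at u≈270 and 490, collar 298–467). Rising.

```bash
python3 -m creep '[0,0,0.01,0, 0,0,0.025,0, 0,0,0.05,0, 0,0,0.08,0, 0,0,0.11,0, 0,0,0.14,0, 0,0,0.14,0, 0,0,0.14,0, 0,0,0.14,0]'
python3 -m creep '[-0.02,-0.04,0,0,-0.04,-0.08,0,0,-0.06,-0.12,0,0,-0.06,-0.15,0,0,-0.06,-0.15,0,0,-0.06,-0.15,0,0]'
python3 - <<'E'
import cm
from h import *
o=get_obs(); print(o['time'],o['tool_pos'],o['force'])
s=capture("scene");d=capture("side")
cv2.imwrite("pics/s9.png",np.hstack([cv2.resize(q[:,:,::-1],None,fx=5,fy=5,interpolation=cv2.INTER_CUBIC) for q in (s[150:230,320:400],d[275:355,165:245])]))
cv2.imwrite("pics/s9full.png",s[:,:,::-1])
E
```

```text
time: 13.45
tool_pos: [541.6, 167.8, 211.5]
eef_rot: [-0.001, -0.121, 0.993, -0.0]
force: [0.2, -0.7, -0.9]
finger_gap: 72.6
time: 14.2
tool_pos: [482.1, 18.2, 211.8]
eef_rot: [-0.0, -0.121, 0.993, -0.0]
force: [0.2, 0.5, -0.8]
finger_gap: 72.5
14.2 [482.05613626  18.16186762 211.75514133] [ 0.19398452  0.49789828 -0.83618814]
```

View pics/s9.png

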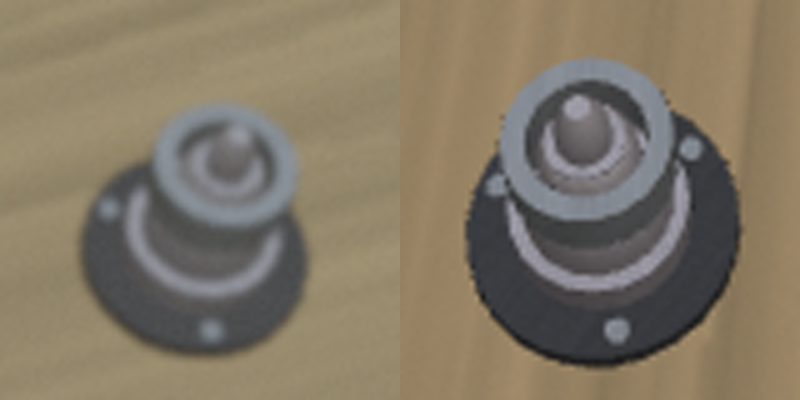

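View pics/s9full.png

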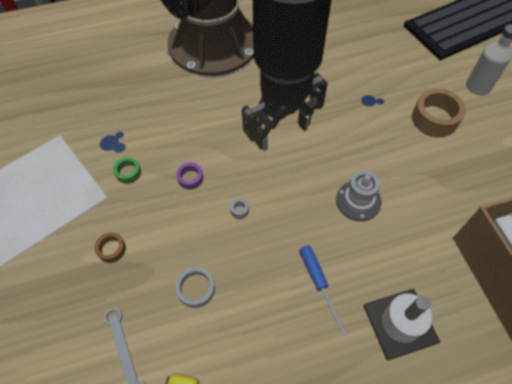

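The collar sits level round the cone (scene about (364,183)). The small collar at (239,207) and the large one at (195,287) haven't moved.

```bash
python3 - <<'E'
from h import *
print(ray("side",201.9,302.5,76)); print(finish_job())
E
```

```text
[542.15692675 169.36098651]
the job is handed in; nothing more can be done
None
```

The middle-sized collar is sitting level on the dark-banded step of the cone, and I handed the job in at about 14 s; no verdict was reported.

- **Placing:** I slid the collar down while holding it. It stopped at TCP z = 72.6 mm, the height predicted for this ledge, with about 14 N of contact. I then eased the load, let go and backed away. The force reading after letting go was near zero.
- **Final pictures:** The collar looks level and seated. The side camera puts its centre at (542.2, 169.4) mm, against a cone axis near (542–544, 168). The bore allows at most about 2 mm of sideways play. The small and large collars and the coloured look-alikes show no visible movement.
- **Disagreements:** The three cameras differed by up to about 5 mm on the collar's starting x position (446 to 451 mm). I therefore aligned the collar to the cone in the wrist view instead. No check failed.

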